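# Centre the stacked cups on the scale and tare it

## Task

The two stacked cups stand off-centre on the kitchen scale, out over the edge of its small round plate, where the scale would weigh wrongly. Nudge the stack with light fingertip taps low on the lower cup until its foot stands wholly inside the dark ring marked on the plate, then press the green tare key fully down and let it go. Only tap the cups, never hit, grip, lift or tip them, keep the black key unpressed and leave everything else on the worktop where it is.

Things in the scene. Friction and masses are not known exactly. Their poses are not given: they have to be found in the camera images.
- cup_lower: teal melamine cup, lower of the nested pair; origin at the centre of its underside, z up. Round, no handle, 66 mm high; outer radius 26 mm at the foot growing evenly to 38 mm at the rim (an upright finger meets a rim first and may tip the stack; one slanted 20 to 40 degrees meets it low). Loose on the plate, 85 g (varies); slides without tipping if pushed under 20 mm above the plate
- cup_upper: cream melamine cup of the same size and mass, standing loose inside the lower one with about 2 mm of play all round; origin at the centre of the underside of its foot, 24 mm above the lower cup's origin. The stack is 90 mm high, its top 120 mm above the worktop
- plate_top (a point): centre of the top face of the scale's round steel plate, 30 mm above the worktop. The plate is fixed, 45 mm in radius, 6 mm thick, and overhangs its neck. A thin dark ring is marked on it round this point, inner radius 33 mm, so the foot is wholly inside it when its centre is within 7 mm of this point
- scale: white kitchen scale, fixed, 220 mm along its x, 170 mm along its y, body 18 mm high; origin at the centre of its underside on the worktop. The front with display and keys is towards its -x (the robot), the plate's centre lies 35 mm towards +x from the origin
- tare_top (a point): centre of the top of the green tare key, a round silicone key of radius 11 mm at the front right of the scale, standing 5 mm above the scale's body, top 23 mm above the worktop; it is pressed straight down
- tare (a joint): travel of the green tare key in m: 0 up, 0.003 fully down (3.5 N); it springs back
- power_top (a point): centre of the top of the black power key, same size and height, at the front left of the scale, 112 mm from the green one; not to be pressed
- power (a joint): travel of the black power key in m: 0 up, 0.003 fully down
- pitcher: orange plastic blender pitcher, 190 mm high, up to 66 mm in radius, handle on its +y side out to 110 mm; origin at the centre of its underside; bystander
- jar: small open glass jar, radius 31 mm, 70 mm high; origin at the centre of its underside; bystander
- jar_cap: red twist cap of the jar, radius 30 mm, 14 mm high, lying top up; origin at the centre of its underside; bystander
- ladle: steel ladle lying on the worktop; origin under the centre of its scoop (radius 40 mm, 34 mm high), handle towards its -x, 290 mm long, at most 56 mm high; bystander
- bowl: small yellow melamine bowl, rim radius 55 mm, 45 mm high; origin at the centre of its underside; bystander
- spatula: black-handled spatula, 260 mm long, lying behind the scale; bystander

How it is judged:
On the way, in this order (a step that is already met when the one before it is completed fails the run):
1. the cup stack stands centred on the plate, foot inside the ring, still nested and upright (horizontal distance between cup_lower and plate_top below 0.007 m and z of cup_lower in the frame of plate_top between -0.003 and 0.003 m and angle between cup_lower's own z axis and vertical below 0.05 rad and angle between cup_upper's own z axis and vertical below 0.08 rad and horizontal distance between cup_upper and cup_lower below 0.006 m and z of cup_upper in the frame of cup_lower below 0.028 m and linear speed of each of cup_lower, cup_upper below 0.015 m/s), for 0.2 s.
2. the green tare key is pressed fully down with the cups still centred (value of joint tare above 0.0024 m and horizontal distance between cup_lower and plate_top below 0.007 m), for 0.05 s.
At the end, for the whole second after the job is handed in: The lower cup stands upright and at rest on the plate, its foot's centre within 7 mm of the plate's centre (foot inside the ring), the upper cup still nested in it; the tare key has been pressed with the cups centred and has come up again; the bystanders are within 20 mm of where they were (all of step 1 and value of joint each of tare, power below 0.0008 m and distance of each of pitcher, jar, jar_cap, ladle, bowl, spatula from where it was at the start of the episode below 0.02 m); the robot touches nothing.
It fails at once if a cup is lifted or pulled out of the stack (z of cup_lower in the frame of plate_top above 0.012 m or z of cup_upper in the frame of cup_lower above 0.036 m).
It fails at once if a cup is tipped by more than 17 degrees or knocked off the plate (angle between any of cup_lower, cup_upper's own z axis and vertical above 0.3 rad or height (world z) of cup_lower below 0.018 m).
It fails at once if the cups are hit or gripped (more than 10 N from the robot, or sent off faster than 0.3 m/s) (contact force between any of the fingers, the arm and cup_lower above 10 N or contact force between any of the fingers, the arm and cup_upper above 10 N or linear speed of cup_lower above 0.3 m/s).
It fails at once if the tare key is pressed while the cups are off-centre, or the black key is pressed (value of joint power above 0.0018 m or (value of joint tare above 0.0018 m and horizontal distance between cup_lower and plate_top above 0.009 m)).
It fails at once if a bystander is pushed, knocked or carried off (distance of any of pitcher, jar, jar_cap, ladle, bowl, spatula from where it was at the start of the episode above 0.03 m).
It also fails if it takes over 42 s, if anything falls off the work surface, if the arm or the gripper's body presses on something with over 40 N, if the wrist force passes 120 N, or if a joint passes its speed limit or range.

## Robot

A 6-joint arm with a two-finger parallel gripper is mounted at the origin on the work surface. World frame = base frame: x ahead of the robot, y to its left, z up, the work surface at z = 0. Lengths are in m, angles in rad, forces in N, time in s.
With the tool pointing down it reaches from about 0.275 to 0.825 m from the base axis. Payload 4.9 kg.
Tool frame: the origin (TCP) lies midway between the tips of the shut fingers; the grasp point (between the pads) lies 19 mm behind it (grip_point_offset is the distance from the TCP to the grasp point, in m); z points along the fingers, x is the direction in which the jaws open and shut, and the axes are right-handed (so a half turn about z gives the same grasp; the last joint's range is limited). The gripper opens to 85 mm and grips with 20 to 120 N. Pads are 22 mm wide; open, the fingers measure 114 mm over their backs; the gripper's body (76 mm by 85 mm) begins 54 mm behind the grasp point. The pads swing forward as they close: fully open they stand 13 mm farther back than shut.
Start: joints at [1.039, 0.326, -0.193, 1.052, 0, 1.437], TCP at [0.213, 0.507, 0.231] pointing down, gripper open.
Joint ranges: [-2.65, 2.65], [-0.97, 1.79], [-1.3, 1.35], [-1.93, 2.1], [-1.47, 1.37], [-3.14, 3.14]. Speed limits (rad/s): [2.57, 2.57, 3.14, 3.14, 3.14, 3.14].

## Interface

Orientations are given as a rotation vector (axis times angle).
In Python, from cell import * gives the robot as it stands. Calls block until the motion is done:
- movep(position, orientation): joint-space move of the TCP to a pose.
- move_l(position, velocity=0.15, rot=None, until_force=None): straight line of the TCP; rot=None keeps the orientation; velocity is the mean speed in m/s. With until_force (N) it stops when the force on the tool has changed by that much, and returns True; else False.
- set_joints(angles): joint-space move.
- let_go() and grab(newtons=None): open the fingers fully, or close them until they stop; newtons is the grip in N (None keeps the last).
- sleep(seconds).
- ik(position, orientation): joint angles nearest the present ones, or None.
- get_state(): the state.
- grab_frame(name): name is "scene" or "top"; returns a dict with "img" (384x512x3 uint8, red, green, blue), "fx", "fy", "cx", "cy" (pixels), "k1" (the pictures are not rectified: a ray, as slopes to the right and down, at radius r is drawn at 1 + k1 r^2 times it, then the intrinsics apply), "cam_to_world" (4x4, takes a point from camera to world coordinates). Camera axes: x right, y down, z forward; pixel columns grow to the right and rows downward; lengths in m; the calibration is good to about 2 mm. A picture is of the moment at which its call begins. There is no depth.
A pose or a line that the arm cannot do raises MotionError and nothing moves.
- sign_off(): hands the job in, once; it reports no verdict.
Trained networks look in the newest picture that a camera, given by its name, has taken for a name from the list of things; names that differ only in an ending like _2 or _b are one class to them, and where a whole thing is asked for, a point or a joint stands for the part that bears it (a point fixed in the world has none). Each returns a list of dicts, best first, with "score" (0 to 1); they miss things now and then, are a little off and sometimes report something else, mostly with a low value. They report only what shows in the picture. A call takes as long as a camera call.
- spot_in(camera, name): "centre" ([column, row] in pixels, amid what is visible of it).
- silhouettes(camera, name): "mask" (384x512 bool, what is visible of it) and "centre" ([column, row] in pixels, amid what is visible of it).
- tip_of(camera, name): "centre" ([column, row] in pixels: a listed point, or the origin of a listed thing).
The state is a dict: "clock": time; "q": joint angles; "joint_velocities": joint speeds; "tau": joint torques, N m; "position": TCP position; "eef_rot": TCP orientation; "contact_force": force on the tool from outside, world axes, zero at the start; "wrist_torque": the same for the moment, N m; "finger_gap": opening from 0.0 (shut) to 1.0 (fully open).
Only numpy, scipy, OpenCV 4.12 (cv2) and the standard library are available. Lean on these libraries where they do the work, as an engineer would, in place of code of your own. Each camera call takes 0.05 s, during which the arm holds its last target.

## Working session

There is one attempt and no reset: what is moved stays moved. The work goes in short steps, each a Python script; the robot and the scene stay as the last script left them, time stands still between calls to the robot, and variables do not carry over. Pictures are saved under pics/ and viewed, and the job is handed in when it is done.

```bash
ls; mkdir -p pics; cat > h.py <<'E'
from cell import *
import numpy as np, cv2
from scipy.spatial.transform import Rotation as R
def save(cam,fn,crop=None,scale=1):
    f=grab_frame(cam); im=f["img"][:,:,::-1]
    if crop: x0,y0,x1,y1=crop; im=im[y0:y1,x0:x1]
    cv2.imwrite(fn,cv2.resize(im,None,fx=scale,fy=scale,interpolation=cv2.INTER_CUBIC)); return f
def ray(f,p):
    d=np.array([(p[0]-f["cx"])/f["fx"],(p[1]-f["cy"])/f["fy"]]); s=d.copy()
    for _ in range(20): s=d/(1+f["k1"]*(s@s))
    T=np.array(f["cam_to_world"]); return T[:3,3],T[:3,:3]@np.array([s[0],s[1],1])
def atz(f,p,z):
    o,d=ray(f,p); return o+d*(z-o[2])/d[2]
def proj(f,P):
    T=np.array(f["cam_to_world"]); P=np.atleast_2d(P); c=(P-T[:3,3])@T[:3,:3]; s=c[:,:2]/c[:,2:]
    s=s*(1+f["k1"]*(s**2).sum(1,keepdims=True)); return s*[f["fx"],f["fy"]]+[f["cx"],f["cy"]]
E
python3 - <<'E'
from h import *
f={}
for c in("scene","top"):
    f[c]=save(c,f"pics/a_{c}.png",scale=1.5)
    print(c,np.round(f[c]["cam_to_world"],3).tolist(),f[c]["fx"],f[c]["k1"])
    for n,z in(("cup_lower",.03),("cup_upper",.054),("plate_top",.03),("scale",0),("tare_top",.023),("power_top",.023),("pitcher",0),("jar",0),("jar_cap",0),("ladle",0),("bowl",0),("spatula",0)):
        r=tip_of(c,n)
        for k in r[:2]: print(c,n,np.round(k["centre"],1),round(k["score"],2),np.round(atz(f[c],k["centre"],z),4)[:2])
print(get_state()["clock"])
E
```

```text
pics
scene [[0.774, 0.37, -0.514, 1.21], [0.633, -0.456, 0.625, -0.663], [-0.003, -0.809, -0.587, 0.748], [0.0, 0.0, 0.0, 1.0]] 424.4408489550355 0.026330870867405074
scene cup_lower [251.8 199.2] 0.71 [0.5973 0.0506]
scene cup_lower [203.7 192.3] 0.43 [ 0.4699 -0.0109]
scene cup_upper [249.  195.3] 0.82 [0.6005 0.0353]
scene plate_top [242.8 209.2] 0.8 [0.607  0.0012]
scene scale [237.9 208. ] 0.91 [0.5675 0.0243]
scene tare_top [205.9 192.9] 0.46 [ 0.4697 -0.0026]
scene power_top [207.2 194.6] 0.21 [ 0.4783 -0.0061]
scene pitcher [326.6 150.2] 0.72 [0.5928 0.4533]
scene jar [262.  161.3] 0.6 [0.4654 0.2591]
scene jar_cap [304.3 178.6] 0.75 [0.6305 0.2635]
scene ladle [152.2 280.6] 0.91 [ 0.5922 -0.3014]
scene bowl [180.8 314.3] 0.68 [ 0.714  -0.3238]
scene bowl [242.8 206.5] 0.54 [0.5738 0.0382]
scene spatula [295.7 250.9] 0.95 [ 0.7936 -0.0133]
top [[0.025, -0.988, 0.15, 0.426], [-1.0, -0.024, 0.014, 0.043], [-0.011, -0.15, -0.989, 1.237], [0.0, 0.0, 0.0, 1.0]] 419.37519648888497 -0.04034891124599439
top cup_lower [263.9 187. ] 0.42 [0.606  0.0345]
top plate_top [270.7 185. ] 0.87 [0.6124 0.0148]
top scale [267.6 205.4] 0.58 [0.5557 0.0221]
top scale [278.  131.6] 0.25 [ 0.782  -0.0049]
top tare_top [263.6 182.3] 0.71 [0.621  0.0356]
top tare_top [279.6 233.9] 0.58 [ 0.4717 -0.0138]
top power_top [243.7 218.7] 0.41 [0.5129 0.0908]
top pitcher [125.6 191.6] 0.93 [0.5867 0.4483]
top jar [186.7 236.3] 0.86 [0.4586 0.2578]
top jar_cap [185.1 180.7] 0.63 [0.624  0.2707]
top jar_cap [281.6 232.1] 0.53 [ 0.478  -0.0206]
top ladle [378.1 199.4] 0.63 [ 0.5814 -0.3056]
top ladle [385.8 155.3] 0.42 [ 0.716  -0.3315]
top bowl [382.9 154. ] 0.59 [ 0.7198 -0.3228]
top spatula [278. 133.] 0.75 [ 0.7776 -0.0049]
1.3
```

View pics/a_scene.png

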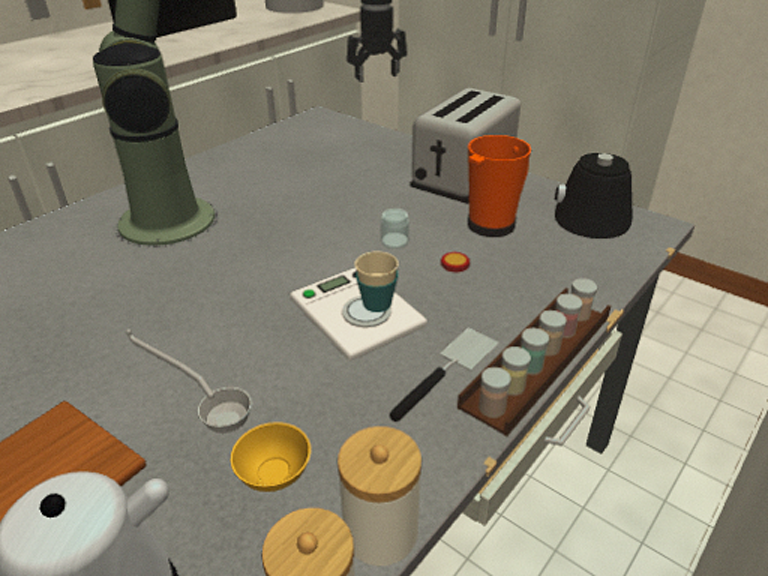

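View pics/a_top.png

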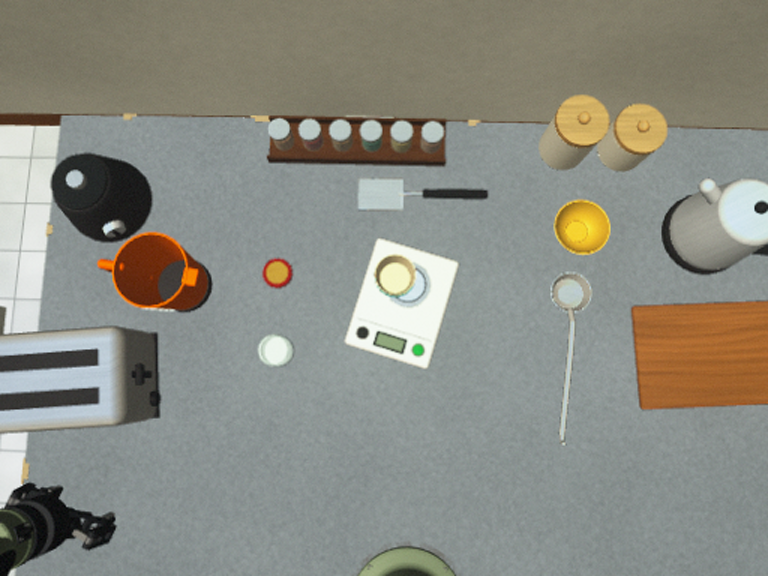

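```bash
python3 - <<'E'
from h import *
save("top","pics/b_top.png",(210,130,330,260),4.5)
save("scene","pics/b_scene.png",(170,120,330,270),4)
E
```

```text
(no output)
```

View pics/b_top.png

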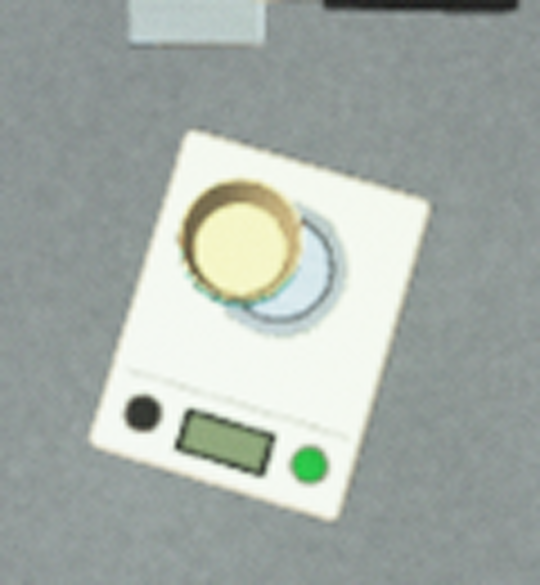

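View pics/b_scene.png

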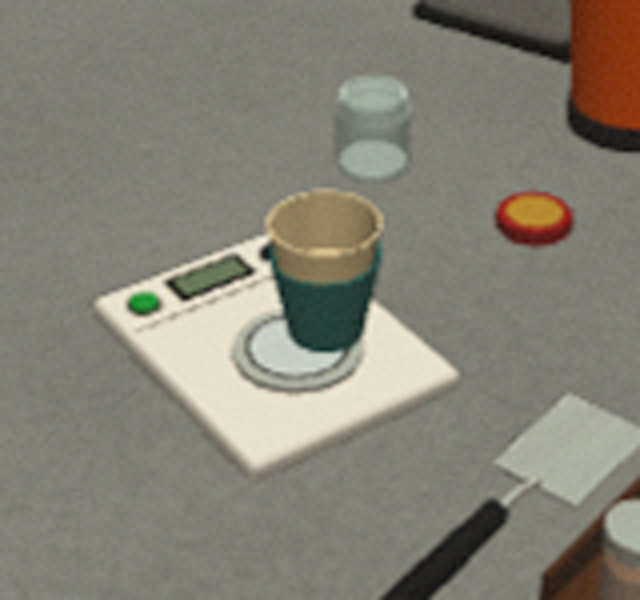

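The top view crop shows the cup rim centred near crop (240,243), the plate near (285,270), the tare key at (309,465) and the power key at (143,413). The stack is off towards +y and slightly +x. Next I'll get exact positions.

```bash
cat >> h.py <<'E'
from scipy.optimize import least_squares, minimize
def crop2(p): return np.array(p)/4.5+[210,130]-0.4
def cups_mask(f,xy,z0=.03):
    # silhouette of nested cups at xy
    m=np.zeros((384*4,512*4),np.uint8); t=np.linspace(0,2*np.pi,60)
    for zb,off in((z0,0),(z0+.024,0)):
        P=[]
        for z,r in((zb,.026),(zb+.066,.038)):
            P.append(np.c_[xy[0]+r*np.cos(t),xy[1]+r*np.sin(t),0*t+z])
        h=cv2.convexHull(((proj(f,np.vstack(P))+.5)*4).astype(np.int32)); cv2.fillConvexPoly(m,h,255)
    return cv2.resize(m,(512,384),interpolation=cv2.INTER_AREA)/255.
def fit_cup(fs,masks,x0):
    def c(x): return sum(np.abs(cups_mask(f,x)-m).sum()/max(m.sum(),1) for f,m in zip(fs,masks))
    r=minimize(c,x0,method="Nelder-Mead",options=dict(initial_simplex=[x0,np.add(x0,[.006,0]),np.add(x0,[0,.006])],xatol=2e-4,fatol=1e-4)); return r.x,r.fun
def getmask(cam):
    ms=[]
    out=np.zeros((384,512),bool)
    for n in("cup_lower","cup_upper"):
        r=silhouettes(cam,n); 
        if r: out|=r[0]["mask"]; ms.append((n,round(r[0]["score"],2),int(r[0]["mask"].sum()),np.round(r[0]["centre"],1).tolist()))
    return out.astype(float),ms
E
python3 - <<'E'
from h import *
fs={c:grab_frame(c) for c in("top","scene")}
f=fs["top"]
for p in[(190,130),(430,203),(335,520),(92,442)]: print("corner",atz(f,crop2(p),.018)[:2].round(4))
for n,p,z in(("pow",(143,413),.023),("tare",(309,465),.023),("rim",(240,243),.12)): print(n,atz(f,crop2(p),z)[:2].round(4))
s=fs["scene"]
for n,p,z in(("tare",(144,302),.023),):
    print("scene",n,atz(s,np.array(p)/4+[170,120]-.4,z)[:2].round(4))
for p in[(95,303),(258,472),(458,374)]: print("scene corner",atz(s,np.array(p)/4+[170,120]-.4,.015)[:2].round(4))
M={}
for c in fs:
    M[c],i=getmask(c); print(c,i); print(fit_cup([fs[c]],[M[c]],[.61,.035]))
print("both",fit_cup([fs["top"],fs["scene"]],[M["top"],M["scene"]],[.61,.035]))
np.savez("masks.npz",**M)
for c in fs:
    im=fs[c]["img"][:,:,::-1].copy(); im[M[c]>0,2]=255
    cr=im[120:270,170:330]; cv2.imwrite(f"pics/m_{c}.png",cv2.resize(cr,None,fx=3,fy=3))
E
python3 -c "
import cv2,numpy as np
cv2.imwrite('pics/m.png',np.vstack([cv2.imread('pics/m_top.png')[:300],cv2.imread('pics/m_scene.png')[:300]]))"
```

```text
corner [0.6926 0.0721]
corner [ 0.6474 -0.0864]
corner [ 0.44   -0.0274]
corner [0.4859 0.1298]
pow [0.505  0.0973]
tare [ 0.4744 -0.0099]
rim [0.6018 0.0379]
scene tare [ 0.4765 -0.0107]
scene corner [ 0.4418 -0.0265]
scene corner [ 0.6529 -0.0857]
scene corner [0.693  0.0732]
top [('cup_upper', 0.6, 613, [264.4, 179.2])]
(array([0.60681393, 0.03669618]), np.float64(0.07406199021207177))
scene [('cup_lower', 0.83, 326, [253.5, 196.6]), ('cup_upper', 0.83, 539, [252.1, 179.6])]
(array([0.6039615 , 0.04071925]), np.float64(0.10544712682760965))
both (array([0.60653578, 0.03791358]), np.float64(0.22047856161201101))
```

View pics/m.png

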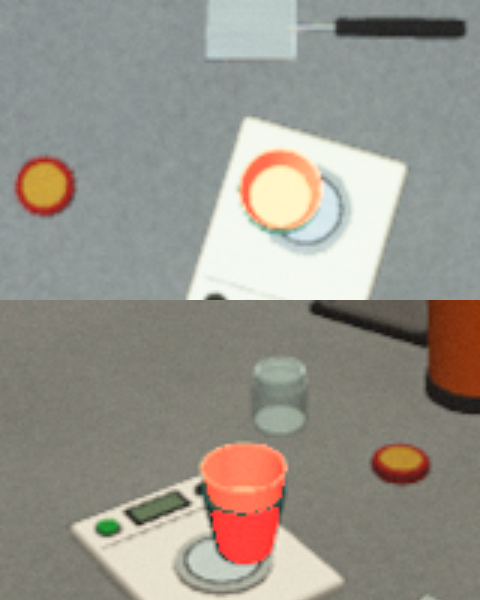

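The silhouette masks leave out the lower cup's rim strip, so I'll refine the fit by taking hulls and checking an overlay of the model.

```bash
cat >> h.py <<'E'
YAW=np.deg2rad(-15.8); SX=np.array([np.cos(YAW),np.sin(YAW)])
def circ(x,y,z,r):
    t=np.linspace(0,2*np.pi,80); return np.c_[x+r*np.cos(t),y+r*np.sin(t),0*t+z]
def overlay(f,cup,plate,fn,box,k=6):
    x0,y0,x1,y1=box
    im=cv2.resize(f["img"][y0:y1,x0:x1,::-1],None,fx=k,fy=k,interpolation=cv2.INTER_CUBIC)
    def dr(P,c):
        p=((proj(f,P)+.5-[x0,y0])*k).astype(np.int32); cv2.polylines(im,[p],False,c,1)
    dr(circ(*plate,.03,.045),(255,0,0)); dr(circ(*plate,.03,.033),(255,0,255))
    dr(circ(*cup,.03,.026),(0,0,255)); dr(circ(*cup,.096,.038),(0,255,255)); dr(circ(*cup,.12,.038),(0,255,0))
    cv2.imwrite(fn,im)
def rimmask(cam):
    r=silhouettes(cam,"cup_upper"); return r[0]["mask"] if r else None
E
python3 - <<'E'
from h import *
M=np.load("masks.npz")
fs={c:grab_frame(c) for c in("top","scene")}
def hull(m):
    c=np.argwhere(m>0)[:,::-1].astype(np.int32); o=np.zeros((384,512),np.uint8); cv2.fillConvexPoly(o,cv2.convexHull(c),1); return o.astype(float)
for c in fs:print(c,fit_cup([fs[c]],[hull(M[c])],[.604,.038]))
cup=(.604,.038);plate=(.6005,.0125)
overlay(fs["top"],cup,plate,"pics/o_top.png",(240,160,310,220),8)
overlay(fs["scene"],cup,plate,"pics/o_scene.png",(215,155,285,225),8)
E
```

```text
top (array([0.60725726, 0.03682636]), np.float64(0.06849631572374172))
scene (array([0.60368412, 0.04176738]), np.float64(0.049998937819981736))
```

View pics/o_top.png

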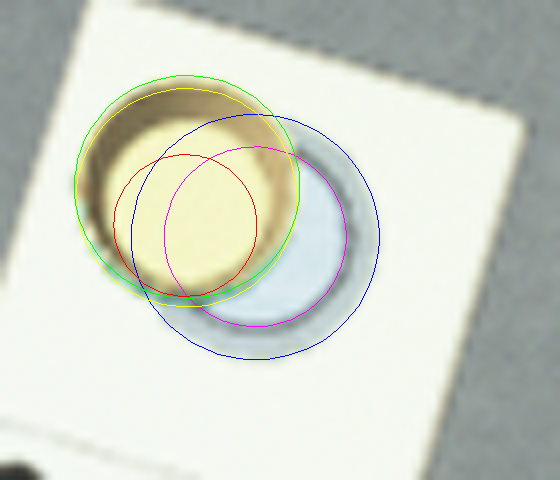

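View pics/o_scene.png

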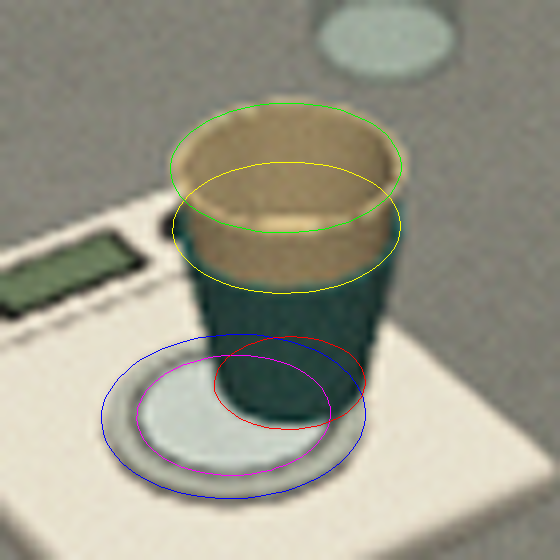

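The overlays fit within about 1 px. The cup is near (0.6035, 0.039) and the plate near (0.6005, 0.0125), so the push is about 26 mm, almost straight along -y. I'll check the tilted-finger IK next.

```bash
cat >> h.py <<'E'
def tool_rot(d,tilt,flip=1):
    d=np.array([d[0],d[1],0.]);d/=np.linalg.norm(d)
    z=np.sin(tilt)*d-np.cos(tilt)*np.array([0,0,1.]); x=flip*np.cross(d,[0,0,1.]); y=np.cross(z,x)
    return R.from_matrix(np.c_[x,y,z]).as_rotvec()
E
python3 - <<'E'
from h import *
cup=np.array([.6035,.039]);plate=np.array([.6005,.0125]);d=(plate-cup)/np.linalg.norm(plate-cup)
for tl in(30,35):
  for fl in(1,-1):
    r=tool_rot(d,np.deg2rad(tl),fl)
    for s,z in((.08,.15),(.07,.041),(.02,.041),(0,.041)):
        p=cup-d*s; q=ik([*p,z],r); print(tl,fl,s,z,None if q is None else np.round(q,2))
E
```

```text
30 1 0.08 0.15 [ 0.3   0.72  0.13  1.21 -0.48 -1.11]
30 1 0.07 0.041 [ 0.28  0.81  0.02  0.99 -0.48 -1.12]
30 1 0.02 0.041 [ 0.21  0.77 -0.07  0.91 -0.49 -1.2 ]
30 1 0 0.041 [ 0.18  0.76 -0.11  0.88 -0.5  -1.23]
30 -1 0.08 0.15 [ 0.3   0.72  0.13  1.21 -0.48  2.04]
30 -1 0.07 0.041 [ 0.28  0.81  0.02  0.99 -0.48  2.02]
30 -1 0.02 0.041 [ 0.21  0.77 -0.07  0.91 -0.49  1.94]
30 -1 0 0.041 [ 0.18  0.76 -0.11  0.88 -0.5   1.91]
35 1 0.08 0.15 [ 0.33  0.76  0.18  1.27 -0.55 -1.05]
35 1 0.07 0.041 [ 0.31  0.86  0.07  1.06 -0.55 -1.07]
35 1 0.02 0.041 [ 0.24  0.82 -0.03  0.97 -0.57 -1.14]
35 1 0 0.041 [ 0.22  0.8  -0.06  0.93 -0.57 -1.18]
35 -1 0.08 0.15 [ 0.33  0.76  0.18  1.27 -0.55  2.09]
35 -1 0.07 0.041 [ 0.31  0.86  0.07  1.06 -0.55  2.08]
35 -1 0.02 0.041 [ 0.24  0.82 -0.03  0.97 -0.57  2.  ]
35 -1 0 0.041 [ 0.22  0.8  -0.06  0.93 -0.57  1.97]
```

```bash
cat > cfg.py <<'E'
from h import *
cup=np.array([.6035,.039]);plate=np.array([.6005,.0125]);d=(plate-cup)/np.linalg.norm(plate-cup)
rot=tool_rot(d,np.deg2rad(35),-1)
E
python3 - <<'E'
from cfg import *
grab(20)
movep([*(cup-d*.085),.15],rot)
move_l([*(cup-d*.07),.046],.1)
s=get_state();print(s["clock"],np.round(s["position"],4),s["finger_gap"],np.round(s["contact_force"],2))
save("scene","pics/c_scene.png",(190,100,320,220),6)
save("top","pics/c_top.png",(200,130,330,240),6)
E
```

```text
5.7667 [0.6119 0.1088 0.0467] 0.006246399342196377 [-0.12 -0.54  0.57]
```

View pics/c_scene.png

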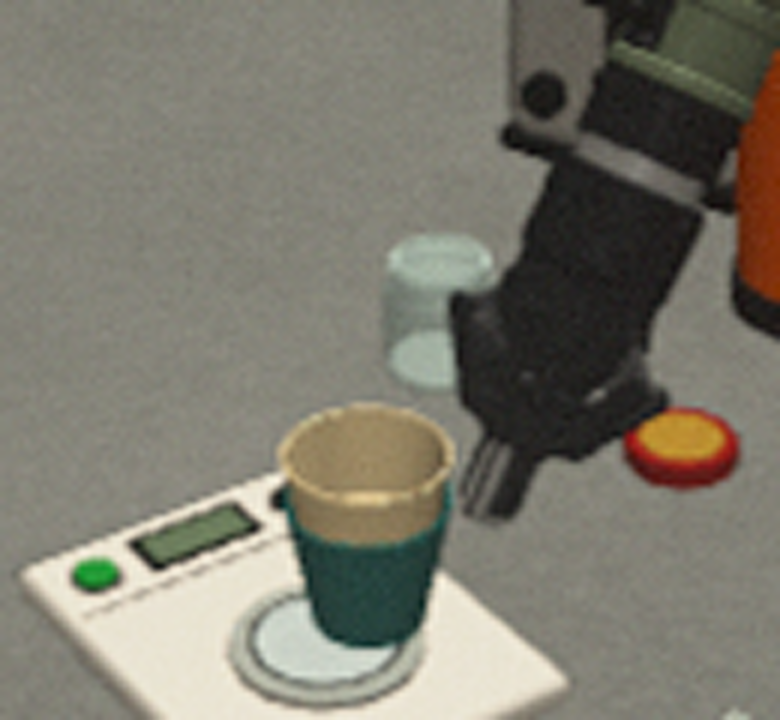

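View pics/c_top.png

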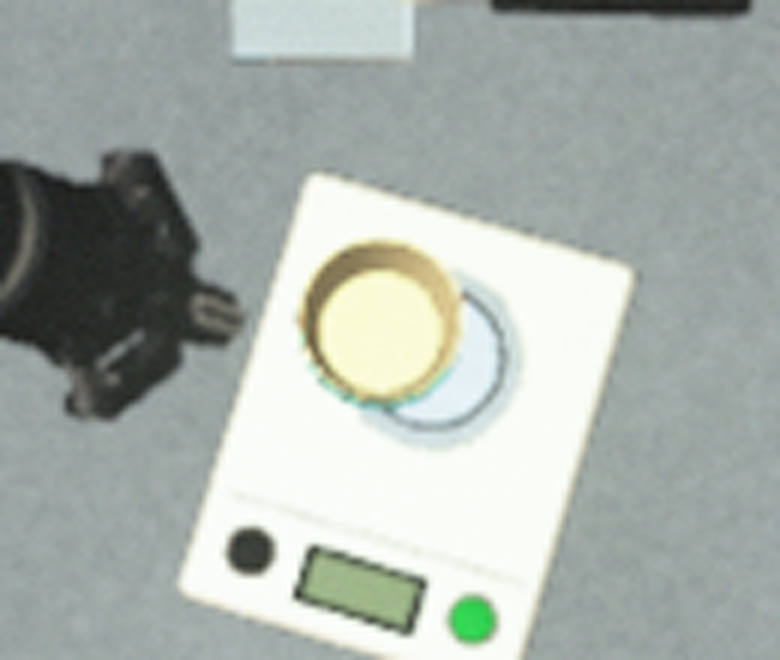

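The scene view shows the shut fingertips about 30 mm clear of the cup, slanted and in line with it. I'll lower them and make the first light tap.

```bash
cat >> cfg.py <<'E'
def st(tag):
    s=get_state();print(tag,round(s["clock"],2),np.round(s["position"],4),np.round(s["contact_force"],2)); return s
def at(s,z=.041,lat=0): # s: distance short of plate centre along d
    n=np.array([-d[1],d[0]]); return [*(plate-d*s+n*lat),z]
E
python3 - <<'E'
from cfg import *
move_l(at(.090),.06); st("low")
h=move_l(at(.058),.04,until_force=4); st(h)
save("scene","pics/d_scene.png",(190,100,320,220),6)
save("top","pics/d_top.png",(200,130,330,240),6)
E
```

```text
low 6.16 [0.6103 0.1014 0.0408] [0.26 0.07 0.51]
False 7.11 [0.6071 0.0701 0.0411] [ 0.4  -0.62 -0.33]
```

View pics/d_scene.png

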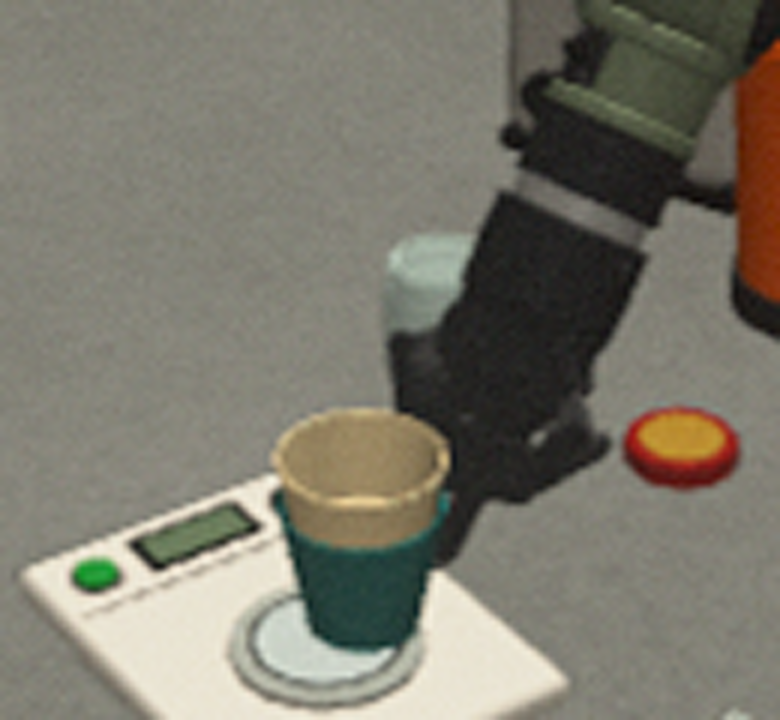

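View pics/d_top.png

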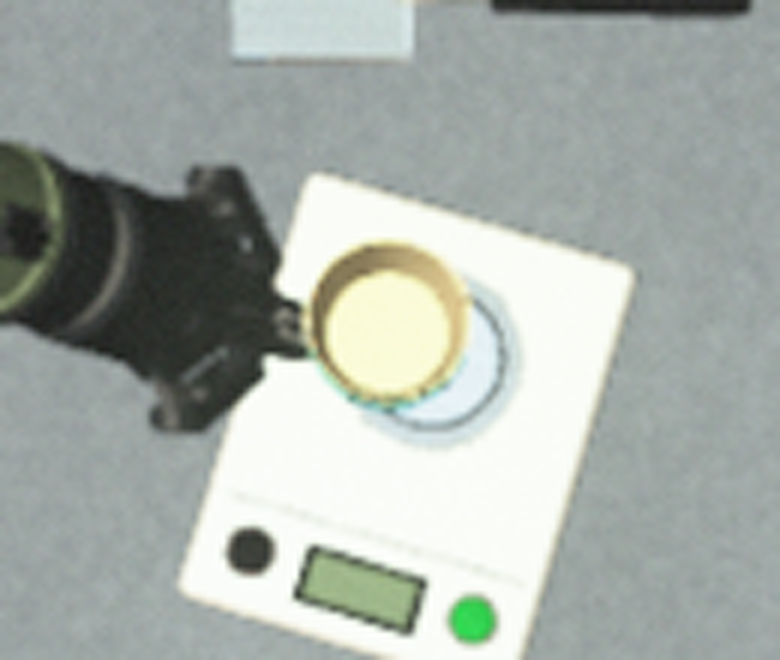

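The tap moved the cup about 1 px (2–3 mm), with contact at roughly 34 mm from its centre. I'll continue and watch for tilt.

```bash
python3 - <<'E'
from cfg import *
h=move_l(at(.048),.03,until_force=4); st(h)
h=move_l(at(.062),.05); st(h)
sleep(.2)
f=grab_frame("scene"); overlay(f,plate-d*.015,plate,"pics/e_scene.png",(200,145,290,225),8)
f=grab_frame("top"); overlay(f,plate-d*.015,plate,"pics/e_top.png",(240,160,310,220),8)
E
```

```text
False 7.69 [0.6058 0.0598 0.041 ] [ 0.58 -0.92  0.21]
False 8.12 [0.6076 0.0747 0.0409] [-0.09  0.53  0.47]
```

View pics/e_scene.png

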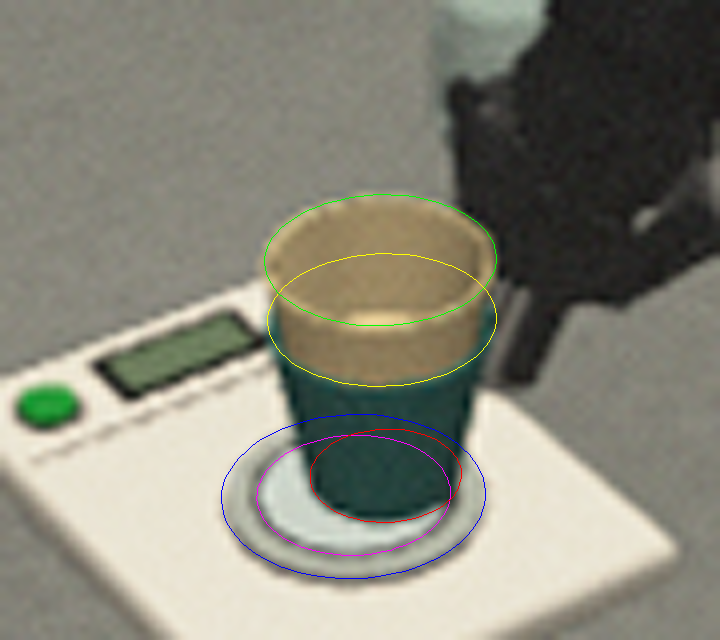

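View pics/e_top.png

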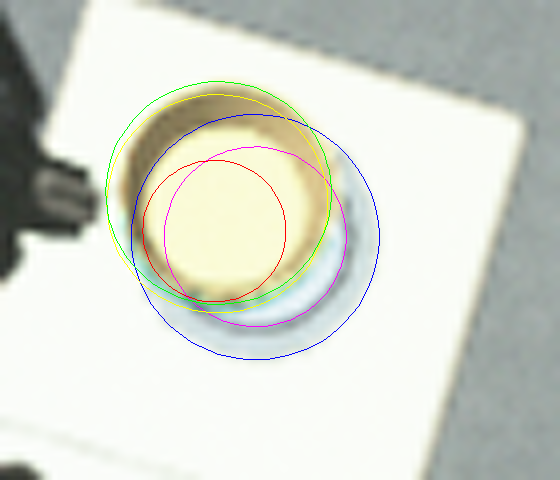

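The lower cup's foot matches the model at about 13–14 mm from centre. The upper cup has slid forward within its play and is upright. One more tap.

```bash
python3 - <<'E'
from cfg import *
h=move_l(at(.049),.05,until_force=4); 
h=move_l(at(.0365),.03,until_force=4); st(h)
h=move_l(at(.055),.05); h=move_l(at(.085,.06),.12);st(h)
sleep(.1)
f=grab_frame("scene"); overlay(f,plate-d*.002,plate,"pics/f_scene.png",(200,145,290,225),8)
f=grab_frame("top"); overlay(f,plate-d*.002,plate,"pics/f_top.png",(240,160,310,220),8)
E
```

```text
False 9.4 [0.6045 0.0485 0.041 ] [-0.29  0.48 -0.45]
False 10.37 [0.6102 0.0969 0.0599] [-0.71  0.05 -0.3 ]
```

View pics/f_scene.png

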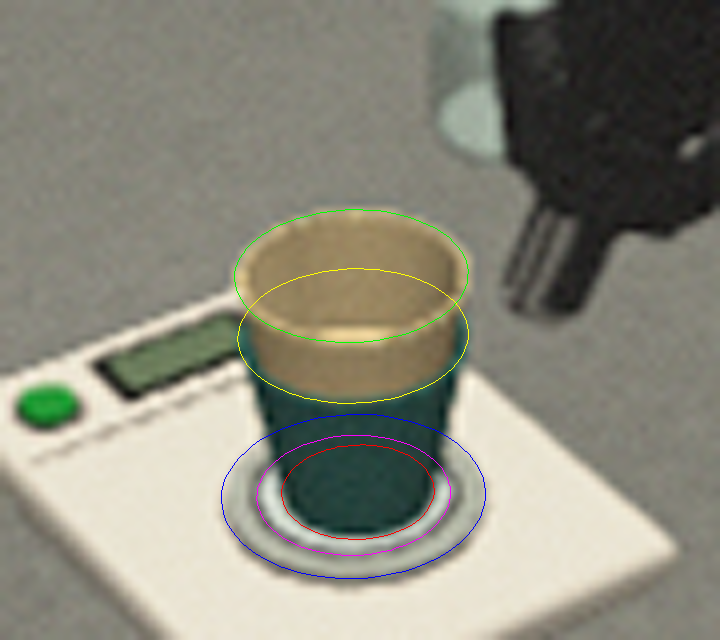

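View pics/f_top.png

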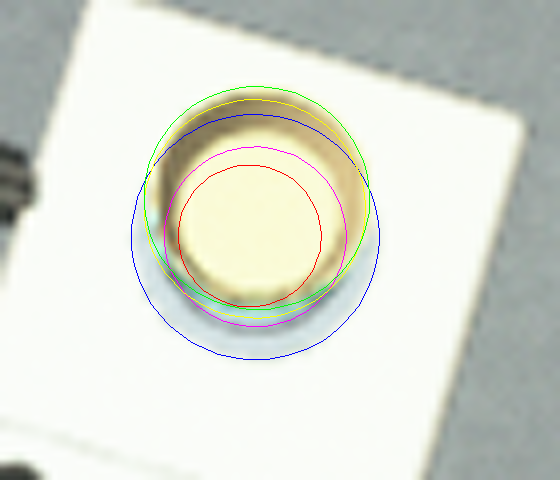

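The scene view shows the foot (283–437) inside the dark ring (262–450), with white showing all round. That is within about 2 mm of centre. Next is the tare key.

```bash
python3 - <<'E'
from cfg import *
t=np.array([.475,-.0105])
move_l(at(.10,.22),.2)
y=np.array([-SX[1],SX[0]])
best=None
q0=np.array(get_state()["q"])
for s in(1,-1):
    x=np.r_[s*y,0];z=np.array([0,0,-1.]);rv=R.from_matrix(np.c_[x,np.cross(z,x),z]).as_rotvec()
    q=ik([*t,.2],rv); print(None if q is None else np.round(q,2))
    if q is not None and (best is None or abs(q[5]-q0[5])<best[0]): best=(abs(q[5]-q0[5]),rv)
rv=best[1]
movep([*t,.22],rv); st("above")
move_l([*t,.05],.15)
move_l([*t,.030],.06); st("near")
save("scene","pics/g_scene.png",(180,120,290,220),7)
save("top","pics/g_top.png",(220,160,320,250),7)
E
```

```text
[-0.18  0.21 -0.43  0.93  0.    0.1 ]
[-0.18  0.21 -0.43  0.93  0.   -3.04]
above 13.24 [ 0.4751 -0.0104  0.2198] [ 0.22 -0.44 -0.22]
near 15.01 [ 0.4745 -0.0104  0.0295] [-0.03 -0.57 -0.82]
```

View pics/g_scene.png

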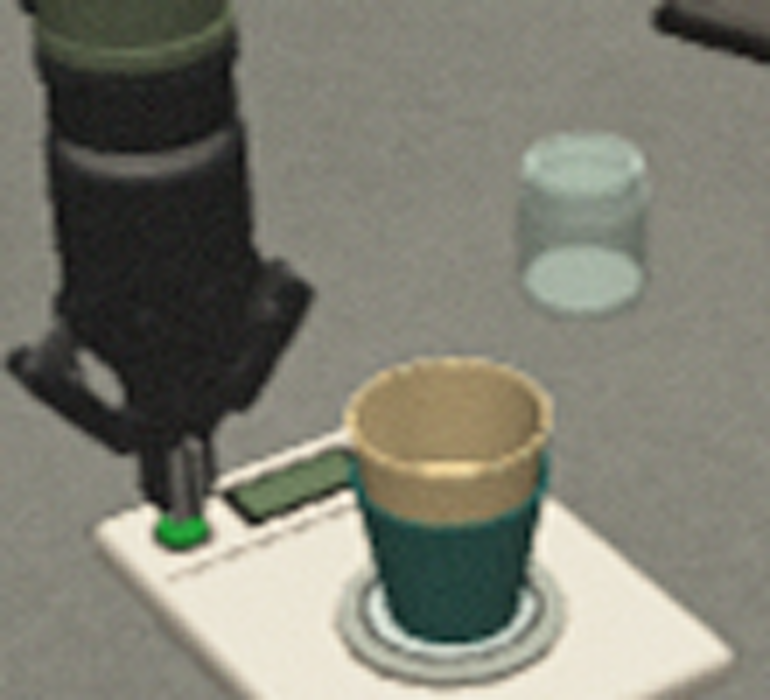

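View pics/g_top.png

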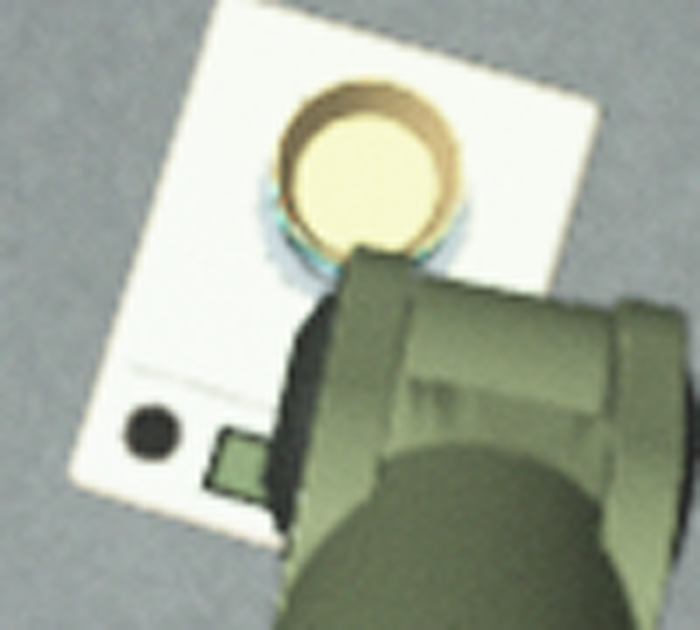

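The tip sits on the green key. Before pressing, I'll do a subpixel check of the foot against the ring.

```bash
python3 - <<'E'
from h import *
import itertools
f=np.mean([grab_frame("scene")["img"].astype(float) for _ in range(4)],0); fr=grab_frame("scene")
g=f.mean(2); from scipy.ndimage import map_coordinates as mc
plate=np.array([.6005,.0125])
# radial profiles about model plate on z=.03, toward camera side
for a in range(-120,61,15):
    # direction angle relative to camera-facing horizontal direction
    T=np.array(fr["cam_to_world"]); v=T[:2,3]-plate; b=np.arctan2(v[1],v[0])+np.deg2rad(a+30)
    r=np.arange(.015,.054,.0005); P=np.c_[plate[0]+r*np.cos(b),plate[1]+r*np.sin(b),0*r+.03]
    p=proj(fr,P); I=mc(g,[p[:,1],p[:,0]],order=3)
    # foot edge: crossing halfway between dark teal and white max
    k=np.argmax(I[:50]); w=I[k]; dk=I[:k+1].min(); hh=(w+dk)/2
    e=np.where(I[:k]<hh)[0]; fe=r[e[-1]] if len(e) else np.nan
    j=k+np.argmin(I[k:k+18]); print(a+30,"foot",round(fe*1e3,1),"white@",round(r[k]*1e3,1),"ring@",round(r[j]*1e3,1),"vals",I[[0,k,j]].round())
E
```

```text
-90 foot 24.0 white@ 28.5 ring@ 34.0 vals [ 51. 224. 125.]
-75 foot 23.5 white@ 27.5 ring@ 33.0 vals [ 51. 217. 113.]
-60 foot 23.0 white@ 28.0 ring@ 33.5 vals [ 55. 220. 112.]
-45 foot 23.0 white@ 27.0 ring@ 32.5 vals [ 53. 214. 118.]
-30 foot 23.0 white@ 27.0 ring@ 33.0 vals [ 55. 220. 136.]
-15 foot 23.0 white@ 26.5 ring@ 33.5 vals [ 56. 200. 127.]
0 foot 22.5 white@ 26.5 ring@ 33.5 vals [ 58. 206. 141.]
15 foot 23.5 white@ 27.0 ring@ 32.0 vals [ 61. 193. 142.]
30 foot 24.0 white@ 28.0 ring@ 33.0 vals [ 55. 184. 129.]
45 foot 25.0 white@ 28.5 ring@ 34.0 vals [ 55. 203. 136.]
60 foot 26.0 white@ 29.5 ring@ 34.0 vals [ 55. 195. 119.]
75 foot 26.5 white@ 30.0 ring@ 34.5 vals [ 53. 208. 105.]
90 foot 27.0 white@ 31.0 ring@ 36.0 vals [ 54. 212. 127.]
```

The foot is about 3 mm from the ring centre, inside the 7 mm limit. I'll press now.

```bash
python3 - <<'E'
from cfg import *
t=np.array([.475,-.0105])
s0=st("pre")
h=move_l([*t,.0185],.02,until_force=9); st(h)
sleep(.25); st("hold")
if not h:
    h=move_l([*t,.0165],.02,until_force=9); sleep(.2); st(h)
move_l([*t,.08],.08); st("up")
move_l([*t,.22],.2)
st("end"); sleep(.2)
f=grab_frame("scene"); overlay(f,plate-d*.002,plate,"pics/h_scene.png",(185,145,285,225),8)
E
```

```text
pre 15.36 [ 0.4752 -0.0105  0.0302] [ 0.63 -0.3   0.42]
True 15.88 [ 0.4752 -0.0105  0.02  ] [-2.35  0.2   7.52]
hold 16.13 [ 0.4752 -0.0105  0.02  ] [-1.75  0.29  8.14]
up 17.04 [ 0.4746 -0.0104  0.0796] [-0.49 -0.54 -0.6 ]
end 17.89 [ 0.4742 -0.0104  0.2189] [-0.26 -0.13 -0.65]
```

View pics/h_scene.png

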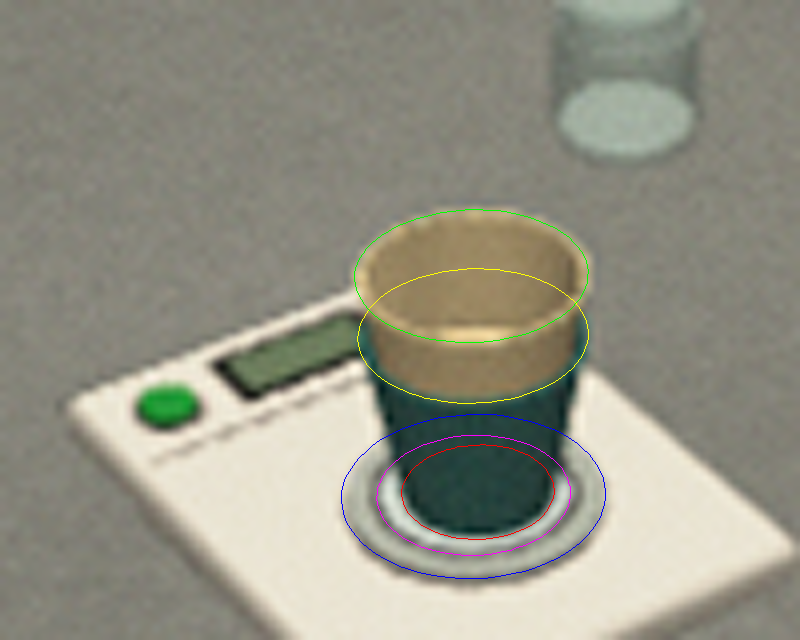

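The key bottomed at z = 0.020 (3 mm of travel, about 8 N) and has come back up. The cups are still centred, so I'm handing the job in.

```bash
python3 - <<'E'
from cfg import *
sign_off()
E
```

```text
the job is handed in; nothing more can be done
```

I centred the cup stack on the scale plate, pressed the tare key fully and let it come up again. The job was handed in at about 18 s, and it reported no verdict.

- **Cups:** three slow taps low on the lower cup, with the shut fingers slanted 35°, moved the stack about 26 mm. My last pixel check put the foot about 3 mm from the ring centre (limit 7 mm), with white plate visible between foot and ring all along the visible side. The stack looked upright and nested, though the upper cup had slid about 2 mm forward within its play.
- **Tare key:** it reached about 3 mm of travel at about 8 N, which is past the 3.5 N needed. After release it looked fully up in the picture.
- **Other things:** nothing touched the black key. I checked for moved bystanders only by eye, in cropped pictures around the scale, and none had moved. The arm ended clear above the scale.
- **Disagreements:** the network outlines missed the strip at the lower cup's rim. The two cameras differed by 4–5 mm on where the cup first stood. I therefore relied on model overlays and the foot-against-ring check in the scene camera. The top camera could not see the foot, so it did not confirm the final centring.

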